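# Set the cable-length meter to its start

### The arm

A 6-joint arm with a two-finger parallel gripper is mounted at the origin on the work surface. World frame = base frame: x ahead of the robot, y to its left, z up, the work surface at z = 0. Lengths are in m, angles in degrees, forces in N, time in s.
With the tool pointing down it reaches from about 0.4 to 0.825 m from the base axis. Payload 7 kg.
Tool frame: the origin (TCP) lies midway between the tips of the shut fingers; the grasp point (between the pads) lies 19 mm behind it; z points along the fingers, y is the line along which they close (so a half turn about z gives the same grasp; the last joint's range is limited). The gripper opens to 88 mm and grips with 3 to 60 N. Pads are 19 mm wide; open, the fingers measure 130 mm over their backs; the gripper's body (78 mm by 193 mm) begins 47 mm behind the grasp point.
Start: joints at [-48.008, 20.546, 0.682, 0, -70.136, -16.507], TCP at [0.29, -0.609, 0.227] pointing down, gripper open.
Joint ranges: [-176.03, 176.03], [-82.01, 121.73], [-58.28, 71.71], [-173.87, 95.51], [-174.79, -0.11], [-173.66, 173.66]. Speed limits (degrees/s): [136.94, 136.94, 172.46, 180, 180, 180].

### API

Orientations are given as [roll, pitch, yaw] about the fixed x, y, z axes, in that order (R = Rz(yaw) Ry(pitch) Rx(roll)).
In Python, from plant import telemetry, viewer, workorder gives the robot as it stands. The module is installed in compiled form; this text tells all that it offers.
- The arm moves only by the tool carry_out, never from a script. Its argument "rows" is a list of rows, each a list of 6 numbers: the shift along the tool's x, y, z in m, then the turn, a rotation vector about the tool's x, y, z in rad. In form: [[tx, ty, tz, ax, ay, az], ...]. A call has 1 to 8 rows; each row is the pose to reach, as a shift and turn from the pose commanded when the call began, along the tool's axes at that moment; what a row does not reach only later rows make up. A row lasts 1/8 s, in which the tool goes at most 62.5 mm and 10.7 degrees, less where a joint would pass 70% of its speed; a pose out of reach is approached as far as the arm can. A call with a gripper value outside its range is refused whole. "grip" is the gripper's target within -1 to 1 (fully open at 1, half-way at 0, shut at -1), set as the call begins (left out, the last holds). The fingers move at their own pace and stop on an object; the grip force is fixed at half the most. Time passes only in rows, so rows that repeat a pose let the fingers close. It gives the time, the measured TCP pose, the force, the opening and the grip force at its end, in the units of the state.
- telemetry.get_obs(): the state, without advancing time (a new reading comes with each control period).
- viewer.snapshot(name): name is "scene" or "top" or "wrist"; returns the picture (400x640x3 uint8, red, green, blue); there is no depth.
- viewer.camera_info(name): a dict with "intrinsics" (3x3 intrinsics, pixels), "extrinsics" (4x4, takes a point from camera to world coordinates); the wrist camera has in their place "tool_from_camera" (4x4, takes a point from camera to tool coordinates, whose origin is the TCP and whose axes are the flange's). Camera axes: x right, y down, z forward; pixel columns grow to the right and rows downward; lengths in m; the calibration is good to about 2 mm. A picture is of the moment at which its call begins: read the wrist's pose just before it. camera_info takes no time and is no camera call.
- workorder.close_job(): hands the job in; it is judged then, once.
The state is a dict: "clock": time; "joint_pos": joint angles; "qvel": joint speeds; "tau": joint torques, N m; "tool_pos": TCP position; "orientation": TCP orientation; "force": force on the tool from outside, world axes, zero at the start; "moment": the same for the moment, N m; "opening": finger opening in m; "gripper_force": force on a finger pad.
Only numpy, scipy, OpenCV 4.12 (cv2) and the standard library are available. Lean on these libraries where they do the work, as an engineer would, in place of code of your own. Each camera call takes 0.05 s, during which the arm holds its last target. There are 200 camera calls.

### The job

Get the cable-length meter ready for the next customer: turn its measuring wheel until the steel start mark in its tread stands straight at the top, and let go of the wheel. Then take the slim screwdriver from the wooden tool block, gently press the counter's recessed zero button in with its point and let it spring back, and put the screwdriver back upright in the hole it came from. Leave the wheel at its start and do not disturb the other tools or the cup and saucer.

Things in the scene. Friction and masses are not known exactly. Their poses are not given: they have to be found in the camera images.
- meter: Bench cable-length meter, fixed: grey base 270 x 225 mm. Origin: on the table straight below the wheel's middle. z up, y along the wheel's axle, x level, from the sloping panel's low edge to its high edge (away from the robot and to its left). The counter case fills x -80 to 63, y -186 to -64 mm, height 142 mm. Guide rollers at x -115 and 115 mm, 67 mm high. Above the wheel and on its +y side is free.
- axle (a point): Middle of the measuring wheel, on its axle, 125 mm above the table; axes as the meter. Wheel: 159 mm in diameter, 28 mm wide (14 mm either side along y), black rubber tread, black web with five ribs. Its flat sides from radius 60 to 79.5 mm can be gripped between two fingers from above or slantwise. The bracket on its -y side stands 28 mm off the wheel's side, no higher than 30 mm above the axle.
- meter_wheel (a joint): Turn of the wheel in rad: 0 when the start mark is straight at the top. Grows as the wheel's top moves to the meter's +x; it can turn endlessly, so whole turns (6.283) are the same. It turns with light friction (about 0.05 N m) and stays where it is left.
- start_mark (a point): The wheel's start mark: a bright steel bar let into the black tread, 8 mm wide along the tread, right across its 28 mm width and 20 mm down both flat sides. This point lies on the tread at the middle of the mark, 79.5 mm from the axle. It turns with the wheel; its z points outward along the radius, its y along the axle. It starts somewhere in the lower half, out of sight from above.
- collar_mouth (a point): Centre of the mouth of the steel guard collar round the zero button (21 mm outside, 12 mm inside, 10 mm proud of the black panel). Panel and collar lean 40 degrees: the way in, in the meter's axes, is (0.643, 0, -0.766), pointing down and to +x. The button's flat grey cap, 9 mm across, lies 16 mm in from this point. Axes as the meter. In the meter's frame this point is at (-63, -125, 93) mm.
- zero_button (a joint): How far the zero button is in, m: 0 at rest, 0.005 at its stop; it counts as pressed beyond 0.0035. Spring: 2 N to start, 4.5 N at the stop; it springs back by itself. The deep bore lets the 5 mm shaft reach it only if the shaft leans within about 20 degrees of the bore's axis.
- slim_handle (a point): Centre of the slim screwdriver's handle. Black handle 90 mm long, 21 mm thick at this point, round, with a 25 mm foot 5 mm high at its lower end, 45 mm below this point. Total 165 mm long, about 50 g. It stands upright in one of the block's three holes, its handle's foot resting on the block's top. Its z points from the tip to the handle's top.
- slim_point (a point): Flat tip of the slim screwdriver's shaft: 5 mm round steel shaft, the tip lies 120 mm below the handle's centre on the tool's axis.
- tool_block: Wooden tool block, fixed: 60 (x) x 190 (y) x 85 mm high, origin at the centre of its underside. Three through holes 16 mm wide on its middle line at y -60, 0 and +60 mm each hold one upright driver; which stands where varies.
- ball_handle (a point): Bystander in the block: centre of the handle of a short screwdriver with a fat pear-shaped handle, 38 mm thick, 62 mm high.
- nut_handle (a point): Bystander in the block: centre of the handle of a nut driver, 30 mm thick, 78 mm high, with a 13 mm socket end.
- saucer: Bystander: white saucer, 120 mm, on the table, origin at the centre of its underside.
- coffee_cup: Bystander: white coffee cup with handle standing on the saucer, 68 mm wide, 58 mm high, origin at the centre of its underside.

How it is judged (in metres and radians):
On the way, in this order (a step that is already met when the one before it is completed fails the run):
1. the start mark stands at the top (within 0.1 rad), the wheel is let go and still (angle between start_mark's own z axis and vertical below 0.1 rad and velocity of joint meter_wheel between -0.05 and 0.05 rad/s and contact force between each of the arm, the fingers and meter below 0.1 N), for 0.3 s.
2. the zero button is pressed in (beyond 3.5 mm of its 5) by the slim screwdriver while the mark stands at the top (value of joint zero_button above 0.0035 m and contact force between slim_driver and meter above 0.5 N and angle between start_mark's own z axis and vertical below 0.1 rad), for 0.1 s.
At the end, for the whole second after the job is handed in: The wheel's start mark stands straight at the top within 0.1 rad and is still; the zero button has been pressed and is out again; the slim screwdriver stands upright (within 0.1 rad) and still in the hole it came from, its handle within 12 mm of where it was (angle between each of start_mark, slim_handle's own z axis and vertical below 0.1 rad and velocity of joint meter_wheel between -0.05 and 0.05 rad/s and value of joint zero_button below 0.001 m and distance of slim_handle from where it was at the start of the episode below 0.012 m and linear speed of slim_driver below 0.02 m/s); the robot touches nothing.
It fails at once if the screwdriver pushed against the meter with more than 40 N (contact force between slim_driver and meter above 40 N).
It fails at once if another tool moved by more than 20 mm (distance of any of ball_handle, nut_handle from where it was at the start of the episode above 0.02 m).
It fails at once if the cup or saucer moved by more than 20 mm (distance of any of coffee_cup, saucer from where it was at the start of the episode above 0.02 m).
It also fails if it takes over 72 s, if anything falls off the work surface, if the arm or the gripper's body presses on something with over 40 N, if the wrist force passes 120 N, or if a joint passes its speed limit or range.

## Working session

There is one attempt and no reset: what is moved stays moved. The work goes in short steps, Python scripts to look and compute and a tool call to move; the robot and the scene stay as the last step left them, time stands still between calls to the robot, and variables do not carry over. Pictures are saved under pics/ and viewed, at most 12 in all, crops included, and the job is handed in when it is done.

Besides the shell and the picture viewer there is one more tool, called after ">>>" as name([rows], argument=value, ...), one row to a line, values as JSON. carry_out: Moves the arm, as the interface text tells. Its arguments: {"type":"object","properties":{"rows":{"type":"array"},"grip":{"type":"number"}},"required":["rows"]}

```bash
mkdir -p pics; python3 - <<'E'
from plant import telemetry, viewer
import cv2
print(telemetry.get_obs())
for n in("scene","top"):
    cv2.imwrite(f"pics/{n}0.png",viewer.snapshot(n)[:,:,::-1]); print(n,viewer.camera_info(n))
print(viewer.camera_info("wrist"))
E
```

```text
{'clock': 0.0, 'joint_pos': array([-4.80081124e+01,  2.05895615e+01,  6.33250616e-01, -1.97370390e-02,
       -7.01359876e+01, -1.65090476e+01]), 'qvel': array([ 0.05995632, -0.03517757,  0.01535188, -0.05749114, -0.05086759,
        0.01608955]), 'tau': array([ 4.31809076e-05, -5.82713163e+01,  2.93057388e+01,  6.99725837e+00,
        6.95041599e-03, -1.42190734e-04]), 'tool_pos': array([ 0.29019378, -0.60888723,  0.22564107]), 'orientation': array([ 1.79906234e+02, -8.44137362e-03, -1.54523875e+02]), 'force': array([-0.07310081, -0.36785044,  0.00170324]), 'moment': array([-0.02341523,  0.02347397,  0.01674191]), 'gripper_force': 0.0, 'opening': 0.08801803797294357}
scene {'intrinsics': array([[481.04210381,   0.        , 307.58146583],
       [  0.        , 481.04210381, 202.5069448 ],
       [  0.        ,   0.        ,   1.        ]]), 'extrinsics': array([[-0.61565374,  0.59527028, -0.51635624,  1.05893217],
       [ 0.78798338,  0.47108105, -0.3964402 ,  0.24701138],
       [ 0.00725657, -0.65095003, -0.7590859 ,  0.84958144],
       [ 0.        ,  0.        ,  0.        ,  1.
[... 278 characters left out ...]
371, -0.03168415, -0.02424982, -0.11839366],
       [ 0.02965482, -0.18313047, -0.98264125,  0.83498529],
       [ 0.        ,  0.        ,  0.        ,  1.        ]])}
{'intrinsics': array([[316.61029253,   0.        , 319.77229295],
       [  0.        , 316.61029253, 203.02448534],
       [  0.        ,   0.        ,   1.        ]]), 'tool_from_camera': array([[-5.27640579e-04, -9.63710401e-01, -2.66949406e-01,
         7.13240031e-02],
       [ 9.99999834e-01, -4.46763039e-04, -3.63703016e-04,
        -9.80014209e-04],
       [ 2.31241252e-04, -2.66949553e-01,  9.63710477e-01,
        -1.58820389e-01],
       [ 0.00000000e+00,  0.00000000e+00,  0.00000000e+00,
         1.00000000e+00]])}
```

View pics/scene0.png

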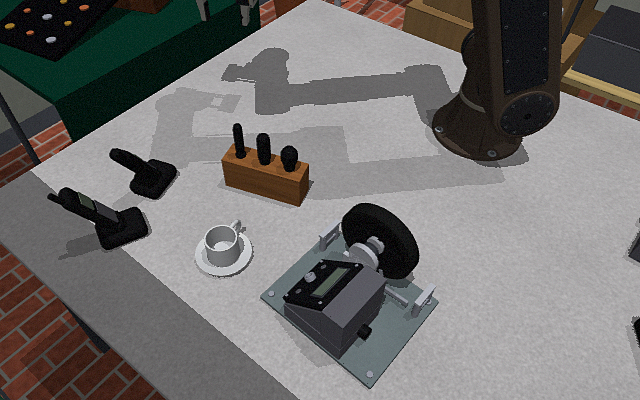

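View pics/top0.png

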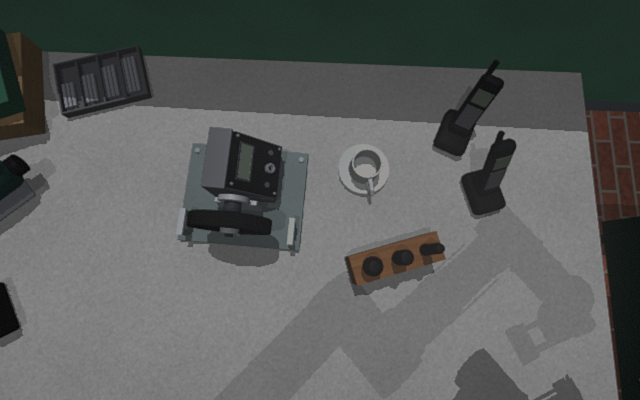

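```bash
python3 - <<'E'
import cv2,numpy as np
t=cv2.imread("pics/top0.png");s=cv2.imread("pics/scene0.png")
g=lambda i:cv2.convertScaleAbs(i,alpha=1.5,beta=10)
a=cv2.resize(g(t[115:275,165:315]),None,fx=3.7,fy=3.7,interpolation=3) 
cv2.imwrite("pics/c1.png",a)
b=cv2.resize(g(t[220:300,335:455]),(600,400),interpolation=3)
cv2.imwrite("pics/c2.png",b)
cv2.imwrite("pics/c3.png",cv2.resize(g(s[110:400,200:450]),None,fx=2,fy=2,interpolation=3))
E
```

```text
(no output)
```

View pics/c1.png

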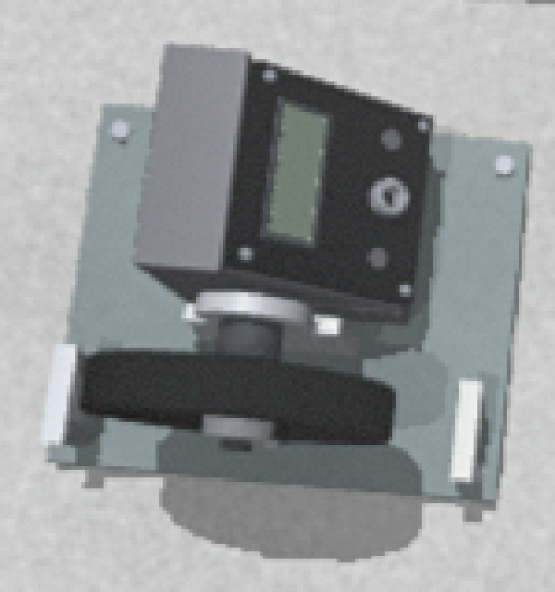

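View pics/c2.png

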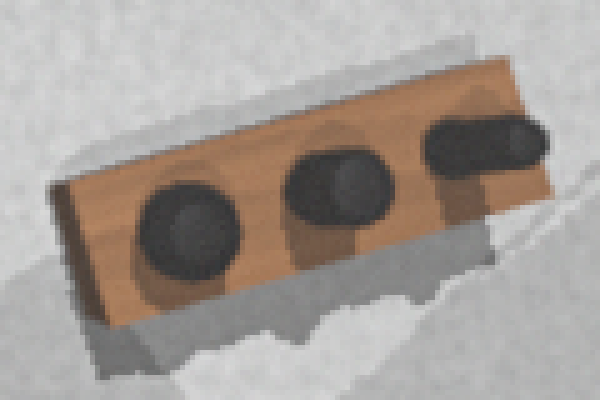

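View pics/c3.png

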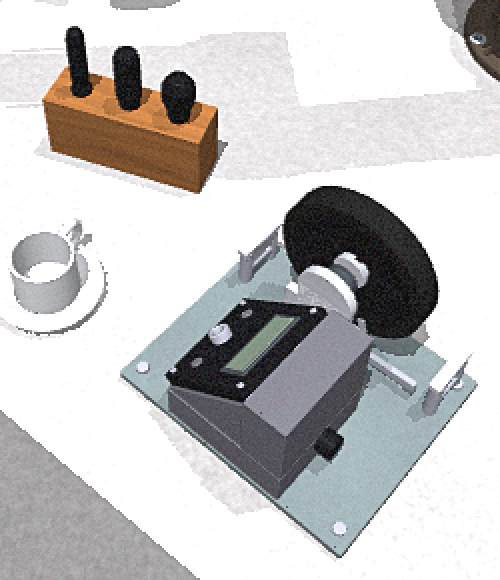

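```bash
cat > h.py <<'E'
import numpy as np, cv2
from scipy.spatial.transform import Rotation as R
from scipy.optimize import least_squares
from plant import viewer
CI={n:viewer.camera_info(n) for n in("top","scene")}
def proj(n,P):
    c=CI[n];E=np.linalg.inv(c["extrinsics"]);p=np.atleast_2d(P)@E[:3,:3].T+E[:3,3]
    q=p@c["intrinsics"].T;return q[:,:2]/q[:,2:]
def ray(n,u,z):
    c=CI[n];d=c["extrinsics"][:3,:3]@np.linalg.solve(c["intrinsics"],[*u,1]);o=c["extrinsics"][:3,3]
    return o+d*(z-o[2])/d[2]
unc=lambda p,s,o:(np.array(p)+.5)/s-.5+np.array(o)
E
python3 - <<'E'
from h import *
T=lambda p:unc(p,3.7,(165,115)); S=lambda p:unc(p,2,(200,110))
C=[(63,-186,142),(63,-64,142),(-63,-125,93)]
obs=[("top",C[0],T((165,44))),("top",C[1],T((133,263))),("top",C[2],T((389,196))),
("scene",C[0],S((285,436))),("scene",C[1],S((371,340))),("scene",C[2],S((219,331)))]
B=[("top",(1,-1),(103,104)),("top",(-1,-1),(531,143)),("top",(-1,1),(497,507)),("top",(1,1),(47,462)),
("scene",(-1,-1),(121,375)),("scene",(1,-1),(340,556)),("scene",(1,1),(475,384))]
def res(v,full=False):
    x,y,a,bx,by,h=v;r=[]
    M=lambda p:R.from_euler('z',a).apply(np.array(p)/1000)+[x,y,0]
    for n,p,u in obs:r.append(proj(n,M(p))[0]-u)
    for n,s,u in B:r.append(proj(n,M((bx+135*s[0],by+112.5*s[1],h)))[0]-(T(u) if n=="top" else S(u)))
    return np.ravel(r)
f=least_squares(res,[.6,.1,1.5,0,-80,8],x_scale=[.01,.01,.1,10,10,5]);print(f.x,np.degrees(f.x[2]));print(f.fun.reshape(-1,2).round(1))
bt=[(68,182),(510,57),(553,198),(112,327)];bs=[(200,142),(43,98),(62,68),(217,107)]
W=[(-30,-95),(-30,95),(30,95),(30,-95)]
W=[(30,95),(30,-95),(-30,-95),(-30,95)]
def rb(v):
    M=lambda p:R.from_euler('z',v[2]).apply(np.array([*p,85])/1000)+[v[0],v[1],0]
    return np.ravel([proj("top",M(w))[0]-unc(u,5,(335,220)) for w,u in zip(W,bt)]+[proj("scene",M(w))[0]-S(u) for w,u in zip(W,bs)])
g=least_squares(rb,[.4,-.3,0.2]);print(g.x,np.degrees(g.x[2]));print(g.fun.reshape(-1,2).round(1))
h=R.from_euler('z',g.x[2]).apply([0,-.06,0])+[g.x[0],g.x[1],0]
print("slim hole",h)
for z in(.085,.13,.175):print(proj("top",h+[0,0,z]),(proj("top",h+[0,0,z])-[335,220])*5,(proj("scene",h+[0,0,z])-[200,110])*2)
E
```

```text
[ 5.60079295e-01  3.01983735e-02  1.51019209e+00 -3.22926149e-01
 -7.39508931e+01  8.78032304e+00] 86.52763327624135
[[-0.6 -1.3]
 [-0.9 -0.4]
 [ 1.4 -0.5]
 [ 0.1  0.1]
 [ 1.9 -1.4]
 [-1.2 -0.7]
 [ 0.4  0.3]
 [ 0.   0.5]
 [-0.  -1. ]
 [ 0.3  0.3]
 [-0.7 -0.8]
 [-0.   0.7]
 [ 1.2  0. ]]
[ 0.50282811 -0.30392682  0.30598274] 17.53151938302384
[[ 0.2  0.2]
 [-0.5 -0.5]
 [ 0.7 -0.3]
 [ 0.1  0.5]
 [-0.8  0.6]
 [-0.6  0.8]
 [ 1.7 -1. ]
 [ 0.3 -0.1]]
slim hole [ 0.52090193 -0.36113991  0.        ]
[[424.98199966 249.34289136]] [[449.90999828 146.71445679]] [[80.8038289  89.56839969]]
[[432.46791939 248.54894815]] [[487.33959693 142.74474076]] [[76.78988694 60.04875872]]
[[440.95649471 247.64866509]] [[529.78247356 138.24332547]] [[72.50996074 28.57299597]]
```

```bash
cat >> h.py <<'E'
import json,sys
from plant import telemetry
def meas():
    o=telemetry.get_obs();return o["tool_pos"],R.from_euler('xyz',o["orientation"],degrees=True),o
def cmd():
    d=json.load(open("cmd.json"));return np.array(d["p"]),R.from_quat(d["q"])
def save(p,r): json.dump(dict(p=list(map(float,p)),q=list(map(float,r.as_quat()))),open("cmd.json","w"))
def plan(*poses,base=None):
    """consecutive target poses of ONE call -> rows from commanded pose; remembers the last as commanded"""
    p,r=cmd() if base is None else base
    q0,s0=p,r
    for P,Q in poses:
        row=np.r_[r.inv().apply(np.array(P)-p),(r.inv()*Q).as_rotvec()].round(4)
        q1,s1=p+r.apply(row[:3]),r*R.from_rotvec(row[3:])
        n=max(np.linalg.norm(q1-q0)/.0625,np.degrees((s0.inv()*s1).magnitude())/10.7)
        print(row.tolist(),"n=%.1f"%n,"->",q1.round(4));q0,s0=q1,s1
    save(q0,s0)
MO=np.array([.5601,.0302,0]);MR=R.from_euler('z',86.53,degrees=True)
D0=R.from_euler('xyz',[180,0,-93.47],degrees=True)   # tool down, tool x=-mx, tool y=my
m2w=lambda p:MR.apply(np.array(p))+MO
def wp(name,P):
    "world->wrist pixel"
E
python3 - <<'E'
from h import *
save([.29,-.609,.227],R.from_euler('xyz',[180,0,-154.52],degrees=True))
# tilt: tool z gets -my component ; rotate about tool x
for a in(45,-45): print(a,(D0*R.from_euler('x',a,degrees=True)).apply([0,0,1]))
Q=D0*R.from_euler('x',45,degrees=True)
plan(([.38,-.3,.36],D0))
E
```

```text
45 [ 0.70581039 -0.04279828 -0.70710678]
-45 [-0.70581039  0.04279828 -0.70710678]
[-0.2142, 0.2402, -0.133, 0.0, 0.0, -1.0655] n=5.7 -> [ 0.38 -0.3   0.36]
```

>>> carry_out([
  [-0.2142, 0.2402, -0.133, 0, 0, -1.0655],
  [-0.2142, 0.2402, -0.133, 0, 0, -1.0655],
  [-0.2142, 0.2402, -0.133, 0, 0, -1.0655],
  [-0.2142, 0.2402, -0.133, 0, 0, -1.0655],
  [-0.2142, 0.2402, -0.133, 0, 0, -1.0655],
  [-0.2142, 0.2402, -0.133, 0, 0, -1.0655],
  [-0.2142, 0.2402, -0.133, 0, 0, -1.0655],
])

```text
clock: 0.98
tool_pos: [0.3813, -0.2987, 0.361]
orientation: [-179.8, -0.0, -93.2]
force: [-0.6, -0.3, -0.6]
opening: 0.0876
gripper_force: 0.0
```

```bash
python3 - <<'E'
from h import *
p,r,o=meas();print(p,o["orientation"],o["joint_pos"],cmd()[0])
cv2.imwrite("pics/w_block.png",viewer.snapshot("wrist")[:,:,::-1])
plan(([.46,.0,.29],D0*R.from_euler('x',40,degrees=True)))
E
```

```text
[ 0.38125194 -0.29867331  0.36099927] [-1.79832180e+02 -2.81402712e-02 -9.32125798e+01] [-1.47503713e+01 -1.51821309e+00 -9.09528085e+00 -6.05011463e-03
 -8.22528746e+01  1.15386393e+01] [ 0.38003286 -0.30001495  0.36      ]
[-0.3043, -0.0617, 0.07, 0.6981, -0.0, -0.0] n=5.1 -> [ 0.46 -0.    0.29]
```

>>> carry_out([
  [-0.3043, -0.0617, 0.07, 0.6981, 0, 0],
  [-0.3043, -0.0617, 0.07, 0.6981, 0, 0],
  [-0.3043, -0.0617, 0.07, 0.6981, 0, 0],
  [-0.3043, -0.0617, 0.07, 0.6981, 0, 0],
  [-0.3043, -0.0617, 0.07, 0.6981, 0, 0],
  [-0.3043, -0.0617, 0.07, 0.6981, 0, 0],
  [-0.3043, -0.0617, 0.07, 0.6981, 0, 0],
])

```text
clock: 1.9
tool_pos: [0.4697, -0.0008, 0.3118]
orientation: [-141.7, 0.3, -93.3]
force: [-0.1, -0.7, 0.4]
opening: 0.0877
gripper_force: 0.0
```

```bash
cat >> h.py <<'E'
CW=viewer.camera_info("wrist")
def wproj(P,p,r):
    T=CW["tool_from_camera"];t=r.inv().apply(np.atleast_2d(P)-p);c=(t-T[:3,3])@T[:3,:3];q=c@CW["intrinsics"].T
    return q[:,:2]/q[:,2:]
E
python3 - <<'E'
from h import *
p,r,o=meas();print(p,o["orientation"],o["joint_pos"])
im=viewer.snapshot("wrist")[:,:,::-1];cv2.imwrite("pics/w1.png",cv2.convertScaleAbs(im,alpha=1.5,beta=10))
for nm,z,s in(("+y",14,1),):
  for a in range(0,360,45):
    print(a,wproj(m2w(np.array([79.5*np.sin(np.radians(a)),14,125+79.5*np.cos(np.radians(a))])/1000),p,r).round(0))
E
```

```text
[ 0.46966121 -0.00081214  0.31181186] [-141.66281426    0.25297773  -93.26359694] [ 38.82447092 -27.19910362 -58.2194017   43.60826355 -36.80319824
 -72.75317133]
0 [[329. 231.]]
45 [[342. 274.]]
90 [[368. 274.]]
135 [[389. 242.]]
180 [[400. 198.]]
225 [[395. 158.]]
270 [[374. 142.]]
315 [[344. 171.]]
```

View pics/w1.png

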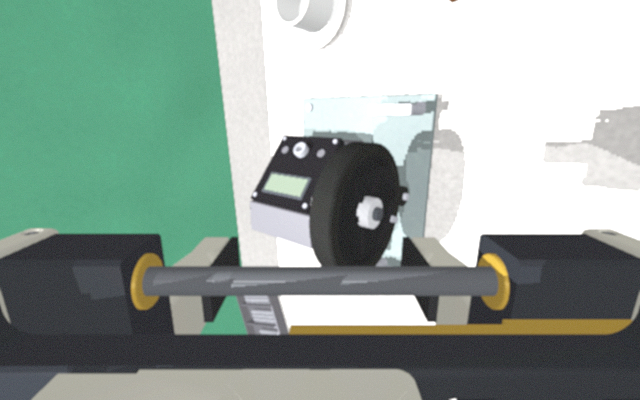

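```bash
python3 - <<'E'
import cv2
im=cv2.imread("pics/w1.png")[130:280,300:440]
cv2.imwrite("pics/w1c.png",cv2.resize(cv2.convertScaleAbs(im,alpha=1.6,beta=0),None,fx=4,fy=4,interpolation=3))
E
```

```text
(no output)
```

View pics/w1c.png

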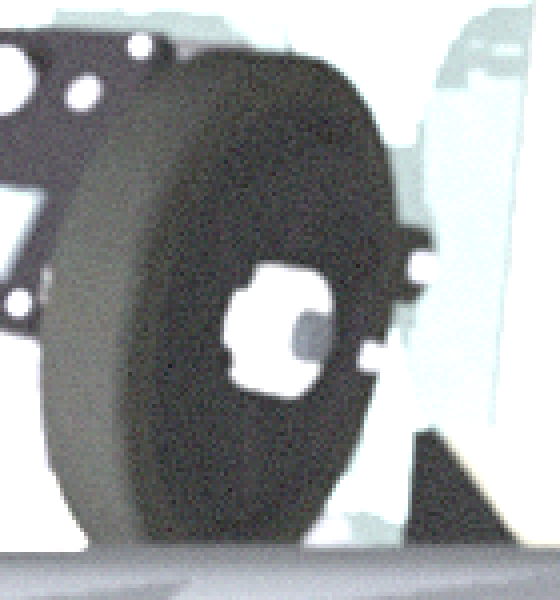

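```bash
python3 - <<'E'
from h import *
p=np.array([0.46966121,-0.00081214,0.31181186]);r=R.from_euler('xyz',[-141.66281426,0.25297773,-93.26359694],degrees=True)
T=CW["tool_from_camera"]
def back(u,ym):
    d=r.apply(T[:3,:3]@np.linalg.solve(CW["intrinsics"],[*u,1]));o=p+r.apply(T[:3,3])
    d=MR.inv().apply(d);o=MR.inv().apply(o-MO);P=o+d*(ym-o[1])/d[1];return P*1000
for u in((372,355),(420,265),(310,335),(395,200),(330,90)):
    for y in(.014,):
        P=back(unc(u,4,(300,130)),y);print(u,P.round(1),"r",np.hypot(P[0],P[2]-125).round(1),"ang",np.degrees(np.arctan2(P[0],P[2]-125)).round(1))
E
```

```text
(372, 355) [24.  14.  63.9] r 65.7 ang 158.6
(420, 265) [ 0.1 14.  30. ] r 95.0 ang 180.0
(310, 335) [  6.   14.  108.2] r 17.8 ang 160.5
(395, 200) [-26.7  14.   54.2] r 75.7 ang -159.3
(330, 90) [-67.   14.  103.7] r 70.3 ang -107.6
```

```bash
cat >> h.py <<'E'
def W(th,r):
    a=np.radians(th);return m2w(np.array([r*np.sin(a),0,125+r*np.cos(a)])/1000),MR*R.from_euler('y',th,degrees=True)*MR.inv()*D0
E
python3 - <<'E'
from h import *
p,r,o=meas()
plan(W(15,200),W(40,130),base=(p,r))
E
```

```text
[-0.0868, -0.0735, 0.0494, -0.6643, 0.2564, -0.0848] n=3.8 -> [0.5632 0.0819 0.3182]
[-0.1183, -0.0156, 0.1231, -0.6411, 0.676, -0.2305] n=2.3 -> [0.5652 0.1136 0.2246]
```

>>> carry_out([
  [-0.0868, -0.0735, 0.0494, -0.6643, 0.2564, -0.0848],
  [-0.0868, -0.0735, 0.0494, -0.6643, 0.2564, -0.0848],
  [-0.0868, -0.0735, 0.0494, -0.6643, 0.2564, -0.0848],
  [-0.0868, -0.0735, 0.0494, -0.6643, 0.2564, -0.0848],
  [-0.1183, -0.0156, 0.1231, -0.6411, 0.676, -0.2305],
  [-0.1183, -0.0156, 0.1231, -0.6411, 0.676, -0.2305],
  [-0.1183, -0.0156, 0.1231, -0.6411, 0.676, -0.2305],
  [-0.1183, -0.0156, 0.1231, -0.6411, 0.676, -0.2305],
], grip=0.15)

```text
clock: 2.95
tool_pos: [0.5644, 0.1105, 0.2231]
orientation: [179.8, -40.1, -93.4]
force: [0.5, -0.3, 1.4]
opening: 0.0507
gripper_force: 0.0
```

```bash
python3 - <<'E'
from h import *
p,r,o=meas();print(p,o["joint_pos"],o["opening"]); c=cmd();print(c[0],np.degrees((c[1].inv()*r).as_rotvec()))
im=viewer.snapshot("wrist")[:,:,::-1];cv2.imwrite("pics/w2.png",im)
plan(W(40,56))
E
```

```text
[0.56439806 0.11047954 0.22312654] [ 46.22690996  24.42407706 -15.2486921   24.66138146 -83.76884149
 -59.8857096 ] 0.05067270914890996
[0.56520072 0.1136491  0.22457229] [-0.15344886  0.12425756 -0.04039843]
[0.0, 0.0, 0.074, 0.0, 0.0, -0.0] n=1.2 -> [0.5623 0.0662 0.1679]
```

```bash
python3 - <<'E'
from h import *
p,r,o=meas();plan(W(40,56),base=(p,r))
E
```

```text
[-0.0025, -0.0004, 0.072, 0.0014, 0.0014, -0.0013] n=1.2 -> [0.5623 0.0661 0.1678]
```

>>> carry_out([
  [-0.001, 0, 0.04, 0, 0, 0],
  [-0.0025, 0, 0.072, 0, 0, 0],
  [-0.0025, 0, 0.072, 0, 0, 0],
  [-0.0025, 0, 0.072, 0, 0, 0],
])

```text
clock: 3.5
tool_pos: [0.5627, 0.0666, 0.1704]
orientation: [-179.7, -39.8, -93.8]
force: [0.0, -0.7, -0.7]
opening: 0.0505
gripper_force: 0.0
```

>>> carry_out([
  [0, 0, 0, 0, 0, 0],
  [0, 0, 0, 0, 0, 0],
  [0, 0, 0, 0, 0, 0],
  [0, 0, 0, 0, 0, 0],
], grip=-1)

```text
clock: 4.0
tool_pos: [0.5612, 0.067, 0.1684]
orientation: [180.0, -40.0, -93.5]
force: [-6.0, 3.3, 3.7]
opening: 0.0277
gripper_force: 30.0
```

```bash
python3 - <<'E'
from h import *
p,r,o=meas();print(p,o["orientation"],o["force"],o["opening"],o["gripper_force"],o["joint_pos"])
a=p-MO;m=MR.inv().apply(a)*1000;print(m, np.degrees(np.arctan2(m[0],m[2]-125)))
plan(*[W(40-10*i,56) for i in range(1,9)])
E
```

```text
[0.56116149 0.06695687 0.16837321] [179.98752867 -39.98978973 -93.5084945 ] [-5.97700435  3.25396562  3.7095073 ] 0.027693267325431686 30.00047653913498 [ 43.39251551  25.14676449 -22.71231429  26.98258237 -75.33540575
 -61.71016438]
[ 36.7537311    1.16519914 168.37320881] 40.27738310021765
[0.0098, 0.0, 0.0008, -0.0, -0.1745, 0.0] n=0.9 -> [0.5618 0.0581 0.1735]
[0.0192, 0.0, 0.0033, -0.0, -0.3491, 0.0] n=0.9 -> [0.5613 0.0493 0.1777]
[0.028, 0.0, 0.0075, -0.0, -0.5236, 0.0] n=0.9 -> [0.5607 0.0399 0.1801]
[0.036, 0.0, 0.0131, -0.0, -0.6981, 0.0] n=0.9 -> [0.5601 0.0302 0.1809]
[0.0429, 0.0, 0.02, -0.0, -0.8727, 0.0] n=0.9 -> [0.5596 0.0205 0.1801]
[0.0485, 0.0, 0.028, -0.0, -1.0472, 0.0001] n=0.9 -> [0.559  0.0111 0.1776]
[0.0527, 0.0, 0.0368, -0.0, -1.2217, 0.0001] n=0.9 -> [0.5584 0.0022 0.1735]
[0.0552, 0.0, 0.0462, -0.0, -1.3962, 0.0001] n=0.9 -> [ 0.558  -0.0057  0.1679]
```

>>> carry_out([
  [0.0098, 0, 0.0008, 0, -0.1745, 0],
  [0.0192, 0, 0.0033, 0, -0.3491, 0],
  [0.028, 0, 0.0075, 0, -0.5236, 0],
  [0.036, 0, 0.0131, 0, -0.6981, 0],
  [0.0429, 0, 0.02, 0, -0.8727, 0],
  [0.0485, 0, 0.028, 0, -1.0472, 0],
  [0.0527, 0, 0.0368, 0, -1.2217, 0],
  [0.0552, 0, 0.0462, 0, -1.3962, 0],
])

```text
clock: 5.0
tool_pos: [0.5569, -0.0032, 0.1685]
orientation: [-179.9, 40.5, -93.4]
force: [-5.3, 18.4, -28.8]
opening: 0.0281
gripper_force: 30.0
```

```bash
python3 - <<'E'
from h import *
p,r,o=meas();print(p,o["orientation"],o["force"],o["opening"],o["gripper_force"],o["joint_pos"])
m=MR.inv().apply(p-MO)*1000;print(m, np.degrees(np.arctan2(m[0],m[2]-125)),r.as_rotvec())
plan(*[W(-40,56),W(-40,115),W(0,130),W(40,115)])
E
```

```text
[ 0.55690592 -0.00320928  0.16851382] [-179.933208     40.54513819  -93.39736629] [ -5.28986406  18.39023281 -28.84493588] 0.028054740646700528 29.995688796043396 [-10.71677004  20.31150491  -4.04018718 -41.61596719 -76.17619222
  21.52221561]
[-33.54135363   1.16609201 168.51382172] -37.62577885489544 [-1.74895494  1.85666114  0.64507198]
[0.0, 0.0, 0.0, -0.0, -0.0, -0.0] n=0.0 -> [ 0.558  -0.0057  0.1679]
[0.0, 0.0, -0.059, -0.0, -0.0, -0.0] n=0.9 -> [ 0.5557 -0.0436  0.2131]
[-0.0835, 0.0, -0.0436, -0.0, 0.6981, -0.0] n=3.7 -> [0.5601 0.0301 0.255 ]
[-0.1132, 0.0, 0.036, -0.0, 1.3962, -0.0] n=3.7 -> [0.5646 0.1039 0.2131]
```

>>> carry_out([
  [0, 0, 0, 0, 0, 0],
  [0, 0, 0, 0, 0, 0],
  [0, 0, 0, 0, 0, 0],
  [0, 0, -0.059, 0, 0, 0],
  [0, 0, -0.059, 0, 0, 0],
], grip=0.15)

```text
clock: 5.62
tool_pos: [0.5566, -0.044, 0.2177]
orientation: [-179.4, 39.8, -93.0]
force: [0.4, -0.4, -0.4]
opening: 0.0506
gripper_force: 0.0
```

```bash
python3 - <<'E'
from h import *
save(*W(-40,115))
p,r,o=meas();print(p,cmd()[0],o["opening"])
plan(*[W(0,130),W(40,115)]); print(); MO=MO; plan(W(40,56))
E
```

```text
[ 0.55655961 -0.04402109  0.21771144] [ 0.55562589 -0.04358505  0.21309511] 0.050602276589098154
[-0.0836, -0.0, 0.0154, -0.0, 0.6981, 0.0] n=3.7 -> [0.5601 0.0302 0.255 ]
[-0.1133, -0.0, 0.095, -0.0, 1.3963, 0.0] n=3.7 -> [0.5646 0.104  0.2131]

[-0.0, -0.0, 0.0591, -0.0, -0.0, -0.0] n=0.9 -> [0.5623 0.0661 0.1679]
```

>>> carry_out([
  [-0.0836, 0.001, 0.0154, 0, 0.6981, 0],
  [-0.0836, 0.001, 0.0154, 0, 0.6981, 0],
  [-0.0836, 0.001, 0.0154, 0, 0.6981, 0],
  [-0.0836, 0.001, 0.0154, 0, 0.6981, 0],
  [-0.1133, 0.001, 0.095, 0, 1.3963, 0],
  [-0.1133, 0.001, 0.095, 0, 1.3963, 0],
  [-0.1133, 0.001, 0.095, 0, 1.3963, 0],
  [-0.1133, 0.001, 0.095, 0, 1.3963, 0],
])

```text
clock: 6.62
tool_pos: [0.5626, 0.108, 0.214]
orientation: [-179.8, -40.2, -93.3]
force: [0.8, 0.4, -0.2]
opening: 0.0504
gripper_force: 0.0
```

>>> carry_out([
  [0, 0, 0, 0, 0, 0],
  [0, 0, 0.03, 0, 0, 0],
  [0, 0, 0.059, 0, 0, 0],
  [0, 0, 0.059, 0, 0, 0],
  [0, 0, 0.059, 0, 0, 0],
])

```text
clock: 7.25
tool_pos: [0.5612, 0.0676, 0.1697]
orientation: [-179.8, -39.8, -93.6]
force: [0.4, 0.3, 0.0]
opening: 0.0504
gripper_force: 0.0
```

>>> carry_out([
  [0, 0, 0, 0, 0, 0],
  [0, 0, 0, 0, 0, 0],
  [0, 0, 0, 0, 0, 0],
  [0, 0, 0, 0, 0, 0],
], grip=-1)

```text
clock: 7.75
tool_pos: [0.5611, 0.067, 0.1684]
orientation: [-179.9, -40.0, -93.5]
force: [1.4, 1.1, 1.6]
opening: 0.0277
gripper_force: 30.0
```

```bash
python3 - <<'E'
from h import *
p,r,o=meas();print(p,o["orientation"],o["force"],o["opening"],o["gripper_force"])
m=MR.inv().apply(p-MO)*1000;print(m, np.degrees(np.arctan2(m[0],m[2]-125)))
save(*W(40,56))
s=viewer.snapshot("scene")[:,:,::-1];cv2.imwrite("pics/s2.png",s)
E
```

```text
[0.5611078  0.06695516 0.16843023] [-179.92022297  -39.96294685  -93.54102821] [1.36113209 1.09762998 1.60795186] 0.027670732472901693 30.00070720911026
[ 36.74877397   1.21868321 168.43022788] 40.23645026285622
```

>>> carry_out([
  [0.0098, 0, 0.0008, 0, -0.1745, 0],
  [0.0192, 0, 0.0033, 0, -0.3491, 0],
  [0.028, 0, 0.0075, 0, -0.5236, 0],
  [0.036, 0, 0.0131, 0, -0.6981, 0],
  [0.0429, 0, 0.02, 0, -0.8727, 0],
  [0.0485, 0, 0.028, 0, -1.0472, 0],
  [0.0527, 0, 0.0368, 0, -1.2217, 0],
  [0.0548, 0, 0.0444, 0, -1.3614, 0],
])

```text
clock: 8.8
tool_pos: [0.5569, -0.0023, 0.1694]
orientation: [-179.9, 38.5, -93.5]
force: [0.8, 15.4, -20.5]
opening: 0.028
gripper_force: 30.0
```

>>> carry_out([
  [0, 0, 0, 0, 0, 0],
  [0, 0, 0, 0, 0, 0],
  [0, 0, 0, 0, 0, 0],
])

```text
clock: 9.18
tool_pos: [0.5567, -0.0042, 0.1676]
orientation: [180.0, 38.0, -93.7]
force: [4.3, 0.3, -10.2]
opening: 0.0278
gripper_force: 30.0
```

>>> carry_out([
  [0, 0, 0, 0, 0, 0],
  [0, 0, 0, 0, 0, 0],
  [0, 0, 0, 0, 0, 0],
  [0, 0, -0.06, 0, 0, 0],
  [0, 0, -0.12, 0, 0, 0],
  [0, 0, -0.15, 0, 0, 0],
  [0, 0, -0.15, 0, 0, 0],
  [0, 0, -0.15, 0, 0, 0],
], grip=0.15)

```text
clock: 10.18
tool_pos: [0.5503, -0.0955, 0.287]
orientation: [180.0, 38.1, -93.5]
force: [0.5, 0.2, -0.1]
opening: 0.0506
gripper_force: 0.0
```

```bash
python3 - <<'E'
from h import *
save(*W(-38,206))
p,r,o=meas();print(p,cmd()[0],o["orientation"],o["opening"])
t=viewer.snapshot("top")[:,:,::-1];w=viewer.snapshot("wrist")[:,:,::-1];s=viewer.snapshot("scene")[:,:,::-1]
for n,i in(("t",t),("w",w),("s",s)):cv2.imwrite(f"pics/{n}3.png",i)
g=lambda i:cv2.convertScaleAbs(i,alpha=1.5,beta=10)
a=cv2.resize(g(t[180:260,170:280]),None,fx=3.5,fy=3.5,interpolation=3)
b=cv2.resize(g(s[195:285,330:440]),None,fx=3.5,fy=3.5,interpolation=3)
c=cv2.resize(g(w),(385,240))
H=600;cv=np.zeros((600,790,3),np.uint8);cv[:280,:385]=a;cv[:315,395:780]=b;cv[330:570,:385]=c
cv2.imwrite("pics/m3.png",cv)
top=lambda th:m2w(np.array([79.5*np.sin(th),0,125+79.5*np.cos(th)])/1000)
for th in(-.2,-.1,0,.1,.2):print(th,(proj("top",top(th))-[170,180])*3.5,(proj("scene",top(th))-[330,195])*3.5+[395,0],wproj(top(th),p,r)*.6+[0,330])
E
```

```text
[ 0.55025536 -0.0954598   0.28702228] [ 0.55242373 -0.09639374  0.28733022] [179.96437561  38.06155317 -93.54816478] 0.05064848389732979
-0.2 [[209.61921906 134.63945776]] [[556.20256921  54.04840594]] [[191.2397748  466.93517402]]
-0.1 [[193.14163441 132.91329327]] [[569.28303436  60.63700995]] [[191.25851682 470.04031312]]
0 [[176.8043746  131.35792094]] [[582.42500644  68.3858599 ]] [[191.27726752 472.65587792]]
0.1 [[160.83159432 129.99505073]] [[595.46945026  77.2161243 ]] [[191.29575875 474.7718466 ]]
0.2 [[145.44131317 128.84306573]] [[608.25507401  87.03141613]] [[191.31375434 476.38883407]]
```

View pics/m3.png

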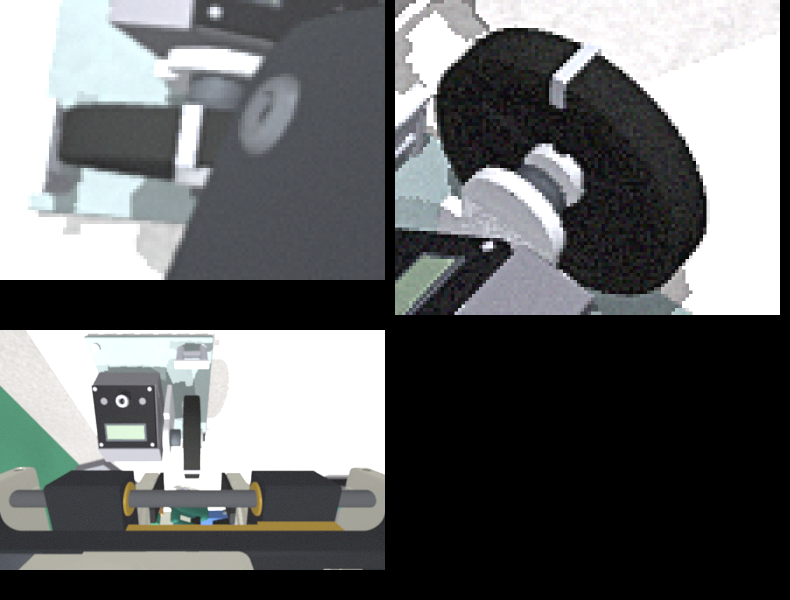

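```bash
python3 - <<'E'
from h import *
im=cv2.imread("pics/top0.png").mean(2)
for v in(211,215,219,223):
    print(v,im[v,180:196].round().astype(int),im[v,262:282].round().astype(int))
a=np.radians(np.arange(0,360,.5))
for y in(-14,14):
    P=proj("top",m2w(np.c_[79.5*np.sin(a),0*a+y,125+79.5*np.cos(a)]/1000));i,j=P[:,0].argmin(),P[:,0].argmax();print(y,P[i],P[j])
im=cv2.imread("pics/t3.png").mean(2)
for v in(210,214,218,222,226):print(v,im[v,212:234].round().astype(int))
for th in(-.1,-.05,0):
    print(th,proj("top",m2w(np.array([[79.5*np.sin(th),y,125+79.5*np.cos(th)] for y in(-14,14)])/1000)).round(1).tolist())
E
```

```text
211 [143 143 145 147 148  96  47  45  49  40  27  23  24  26  23  25] [47 49 50 49 50 53 71 76 78 77 82 85 83 84 85 85 85 85 83 84]
215 [144 144 146 148 119  72  47  33  25  19  23  22  28  27  27  26] [49 76 85 83 82 84 84 83 82 84 82 83 81 82 83 83 85 84 85 83]
219 [145 146 145 135  87  56  53  34  18  26  26  21  25  25  26  28] [27 25 23 24 24 27 27 38 52 76 84 83 82 82 84 83 83 82 86 86]
223 [146 147 148 103  64  59  41  26  26  20  23  25  25  28  25  24] [22 27 23 27 26 28 26 24 23 32 77 84 84 82 81 84 82 83 84 84]
-14 [187.82242269 210.00096933] [271.96898631 219.3598089 ]
14 [185.52511261 224.86398261] [270.38979176 233.66456798]
210 [ 77  77  73  78  82  82  67  60  57  67 149 191 197 198 198 137  77  68
  70  73  77  75]
214 [ 49  46  50  48  48  47  49  46  42  84 192 212 209 212 183 105  47  44
  46  47  45  46]
218 [ 49  46  47  48  46  46  47  43  55 142 199 210 210 212 135  55  40  46
  44  46  46  48]
222 [ 46  46  48  45  46  47  46  40  82 190 212 210 212 167  90  41  44  46
  46  46  48  49]
226 [ 33  38  33  35  37  35  30  53 153 205 213 213 213 132  48  29  36  39
  39  47  51  50]
-0.1 [[226.3, 209.9], [224.1, 226.1]]
-0.05 [[223.9, 209.7], [221.7, 225.9]]
0 [[221.6, 209.5], [219.4, 225.6]]
```

>>> carry_out([
  [0, 0, 0.06, 0, 0, 0],
  [0, 0, 0.11, 0, 0, 0],
  [0, 0, 0.15, 0, 0, 0],
  [0, 0, 0.15, 0, 0, 0],
  [0, 0, 0.15, 0, 0, 0],
])

```text
clock: 10.95
tool_pos: [0.5565, -0.0039, 0.1696]
orientation: [-180.0, 38.0, -93.4]
force: [1.1, -0.1, 1.1]
opening: 0.0502
gripper_force: 0.0
```

>>> carry_out([
  [0, 0, 0, 0, 0, 0],
  [0, 0, 0, 0, 0, 0],
  [0, 0, 0, 0, 0, 0],
  [0, 0, 0, 0, 0, 0],
  [-0.0015, 0, 0, 0, 0.0275, 0],
  [-0.0031, 0, 0.0001, 0, 0.055, 0],
  [-0.0031, 0, 0.0001, 0, 0.055, 0],
  [-0.0031, 0, 0.0001, 0, 0.055, 0],
], grip=-1)

```text
clock: 11.95
tool_pos: [0.5569, -0.0017, 0.1718]
orientation: [-179.9, 34.8, -93.4]
force: [0.3, -4.4, 6.1]
opening: 0.0279
gripper_force: 30.0
```

>>> carry_out([
  [0, 0, 0, 0, 0, 0],
  [0, 0, 0, 0, 0, 0],
  [0, 0, 0, 0, 0, 0],
  [0, 0, -0.06, 0, 0, 0],
  [0, 0, -0.12, 0, 0, 0],
  [0, 0, -0.15, 0, 0, 0],
  [0, 0, -0.15, 0, 0, 0],
  [0, 0, -0.15, 0, 0, 0],
], grip=0.15)

```text
clock: 12.95
tool_pos: [0.5507, -0.0863, 0.2933]
orientation: [179.9, 34.9, -93.6]
force: [0.6, -0.2, -0.7]
opening: 0.0505
gripper_force: 0.0
```

```bash
python3 - <<'E'
from h import *
save(*W(-34.85,206))
t=viewer.snapshot("top")[:,:,::-1];cv2.imwrite("pics/t4.png",t);s=viewer.snapshot("scene")[:,:,::-1];cv2.imwrite("pics/s4.png",s)
im=t.mean(2)
for v in(214,218,222,226):print(v,im[v,210:234].round().astype(int))
# slim tool grasp from a prior wrist picture: predicted pixels
p=np.array([0.38125194,-0.29867331,0.36099927]);r=R.from_euler('xyz',[-1.79832180e+02,-2.81402712e-02,-9.32125798e+01],degrees=True)
for z in(.085,.09,.13,.175):print(z,wproj(np.array([.5209,-.3611,z]),p,r))
E
```

```text
214 [74 74 76 75 76 74 75 82 83 82 82 83 84 84 84 85 86 86 84 85 86 87 86 86]
218 [76 75 75 75 75 74 79 83 82 82 83 84 83 83 85 83 84 85 86 85 86 85 87 86]
222 [76 75 74 75 73 80 83 82 83 83 84 83 83 84 84 85 84 86 85 86 84 85 86 86]
226 [74 75 74 74 80 82 82 83 83 83 83 84 85 86 84 84 85 85 87 85 85 85 86 87]
0.085 [[214.54690886 129.04709027]]
0.09 [[213.32711177 129.20302185]]
0.13 [[202.45791261 130.59247537]]
0.175 [[187.26313015 132.53488564]]
```

```bash
python3 - <<'E'
from h import *
p,r,o=meas()
im=cv2.imread("pics/w_block.png")[70:190,150:330]
cv2.imwrite("pics/wb.png",cv2.resize(cv2.convertScaleAbs(im,alpha=1.5,beta=15),None,fx=4,fy=4,interpolation=3))
G=R.from_euler('xyz',[180,0,-72.5],degrees=True)
plan(([.47,-.23,.32],G),([.521,-.361,.25],G))
E
```

```text
[0.1062, 0.0742, -0.1056, -0.1113, 0.6014, -0.3546] n=3.8 -> [ 0.47 -0.23  0.32]
[0.251, 0.0154, -0.1211, -0.1113, 0.6014, -0.3546] n=2.5 -> [ 0.5209 -0.361   0.25  ]
```

View pics/wb.png

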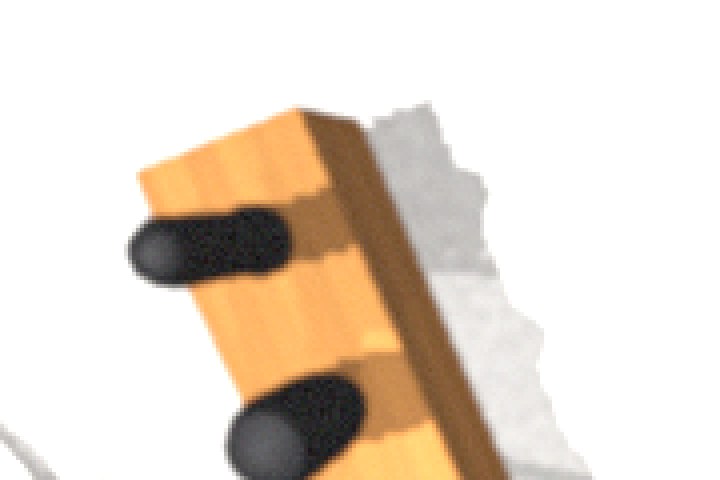

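>>> carry_out([
  [0.1062, 0.0742, -0.1056, -0.1113, 0.6014, -0.3546],
  [0.1062, 0.0742, -0.1056, -0.1113, 0.6014, -0.3546],
  [0.1062, 0.0742, -0.1056, -0.1113, 0.6014, -0.3546],
  [0.1062, 0.0742, -0.1056, -0.1113, 0.6014, -0.3546],
  [0.251, 0.0154, -0.1211, -0.1113, 0.6014, -0.3546],
  [0.251, 0.0154, -0.1211, -0.1113, 0.6014, -0.3546],
  [0.251, 0.0154, -0.1211, -0.1113, 0.6014, -0.3546],
  [0.251, 0.0154, -0.1211, -0.1113, 0.6014, -0.3546],
])

```text
clock: 14.05
tool_pos: [0.5184, -0.361, 0.2463]
orientation: [179.8, 0.2, -72.6]
force: [-0.2, 0.1, -0.0]
opening: 0.0502
gripper_force: 0.0
```

```bash
python3 - <<'E'
from h import *
p,r,o=meas();print(p,o["orientation"],o["joint_pos"].round(1))
t=viewer.snapshot("top")[:,:,::-1].mean(2)
for v in(214,218,222,226):print(v,t[v,210:234].round().astype(int))
w=viewer.snapshot("wrist")[:,:,::-1];cv2.imwrite("pics/w5.png",w)
for z in(.09,.13,.165,.175):print(z,wproj(np.array([.521,-.360,z]),p,r))
g=w.mean(2)
for v in(210,230,250,270,290):print(v,[int(x) for x in g[v,270:370:3]])
plan(([.521,-.360,.131],R.from_euler('xyz',[180,0,-72.5],degrees=True)))
E
```

```text
[ 0.51837246 -0.36098745  0.24627914] [179.75134013   0.22650316 -72.60570623] [-17.2  16.1  -3.1  -0.  -71.1  34.6]
214 [ 46  45  42  43  44  43  42  40  49 137 179 186 189 190 116  47  40  42
  43  43  44  42  43  43]
218 [ 44  44  42  43  44  45  43  36  79 170 188 188 189 131  62  38  41  42
  44  42  42  42  44  44]
222 [ 44  43  41  43  45  41  37  50 137 180 187 189 174 103  42  39  42  44
  44  43  41  42  44  43]
226 [ 33  32  30  30  30  33  36  98 177 192 191 191 134  63  33  36  32  32
  35  37  34  38  39  39]
0.09 [[317.02214069 188.89768198]]
0.13 [[316.86362926 199.04774456]]
0.165 [[316.6850046  210.48573017]]
0.175 [[316.62480209 214.34071559]]
210 [201, 202, 197, 198, 201, 209, 192, 136, 130, 137, 130, 129, 42, 23, 29, 21, 28, 34, 19, 15, 65, 85, 89, 89, 87, 100, 152, 147, 152, 154, 154, 199, 198, 211]
230 [194, 197, 196, 196, 197, 192, 197, 144, 128, 111, 116, 119, 115, 115, 110, 76, 58, 57, 68, 83, 82, 86, 89, 96, 120, 130, 150, 152, 153, 151, 166, 214, 214, 216]
250 [17, 162, 197, 197, 197, 198, 196, 153, 128, 122, 131, 91, 16, 22, 14, 16, 10, 17, 19, 19, 18, 77, 88, 90, 90, 116, 147, 154, 153, 154, 176, 219, 194, 25]
270 [54, 51, 51, 55, 51, 51, 53, 53, 53, 53, 51, 55, 51, 53, 52, 52, 51, 51, 53, 53, 52, 53, 54, 52, 52, 52, 49, 53, 54, 54, 52, 52, 52, 51]
290 [59, 59, 60, 60, 61, 59, 59, 61, 56, 62, 60, 61, 58, 61, 60, 58, 59, 61, 60, 61, 61, 63, 61, 60, 60, 58, 58, 60, 63, 61, 62, 62, 57, 58]
[-0.001, -0.0004, 0.119, 0.0, -0.0, 0.0] n=1.9 -> [ 0.521 -0.36   0.131]
```

```bash
python3 - <<'E'
from h import *
p,r,o=meas();print(p,o["orientation"])
plan(([.5205,-.360,.131],R.from_euler('xyz',[180,0,-72.5],degrees=True)),base=(p,r))
E
```

```text
[ 0.51866618 -0.36010942  0.24905203] [ 1.79922841e+02  8.53263781e-02 -7.25415669e+01]
[0.0006, -0.0019, 0.118, 0.0013, 0.0015, -0.0007] n=1.9 -> [ 0.5205 -0.36    0.131 ]
```

Row 210 puts the handle at columns 306–330, about 1 mm off centre. I'll descend, close and lift.

>>> carry_out([
  [0.0005, -0.0015, 0.04, 0, 0, 0],
  [0.0005, -0.0015, 0.08, 0, 0, 0],
  [0.0005, -0.0015, 0.118, 0, 0, 0],
  [0.0005, -0.0015, 0.118, 0, 0, 0],
  [0.0005, -0.0015, 0.118, 0, 0, 0],
])

```text
clock: 14.78
tool_pos: [0.5216, -0.3606, 0.1344]
orientation: [-179.9, -0.1, -72.5]
force: [0.5, 0.1, 0.3]
opening: 0.0505
gripper_force: 0.0
```

>>> carry_out([
  [0, 0, 0, 0, 0, 0],
  [0, 0, 0, 0, 0, 0],
  [0, 0, 0, 0, 0, 0],
  [0, 0, 0, 0, 0, 0],
  [0, 0, 0, 0, 0, 0],
], grip=-1)

```text
clock: 15.4
tool_pos: [0.5206, -0.3608, 0.1326]
orientation: [-180.0, -0.0, -72.5]
force: [-2.1, 0.5, 3.8]
opening: 0.0205
gripper_force: 30.0
```

```bash
python3 - <<'E'
from h import *
p,r,o=meas();print(p,o["orientation"],o["force"],o["opening"],o["gripper_force"],o["moment"])
json.dump(dict(p=p.tolist(),q=r.as_quat().tolist()),open("grasp.json","w"))
save(p,r)
E
```

```text
[ 0.52055889 -0.36080962  0.13257568] [-1.79974349e+02 -1.55116363e-02 -7.25478539e+01] [-2.05812985  0.47494656  3.823725  ] 0.020545663517462273 30.00146689155372 [ 0.10477751  0.53898314 -0.00086848]
```

```bash
cat >> h.py <<'E'
TL=.1226
OUT=np.array([-.643,0,.766])
def K(d,dx=0,dy=0):
    "tip d (m) out from mouth; dx,dy extra world shift handled in tool axes by caller"
    th=-40.0;Q=MR*R.from_euler('y',th,degrees=True)*MR.inv()*D0
    tip=m2w(np.array([-.063,-.125,.093])+OUT*d)
    return tip-Q.apply([-dx,-dy,TL]),Q
E
python3 - <<'E'
from h import *
p,r=cmd();print(proj("top",[[.6,-.17,.06]]))
print(ray("top",(365,165),.03))
plan((p+[0,0,.17],r));
P,Q=K(.10)
plan(([.62,-.25,.32],R.from_euler('xyz',[180,0,-93.5],degrees=True)),(P,Q)); plan(K(.02))
print(cmd()[0],K(.02)[0])
E
```

```text
[[331.52602303 209.85001711]]
[ 0.70975068 -0.24636829  0.03      ]
[0.0, -0.0001, -0.17, 0.0, 0.0, 0.0] n=2.7 -> [ 0.5206 -0.3608  0.3026]
[-0.0758, -0.1281, -0.0174, -0.0005, -0.0002, 0.3657] n=2.4 -> [ 0.62 -0.25  0.32]
[-0.124, -0.1981, 0.0391, 0.127, -0.6904, 0.3503] n=3.7 -> [ 0.6724 -0.1831  0.2635]
[0.0, -0.0, 0.08, -0.0, -0.0, 0.0] n=1.3 -> [ 0.6755 -0.1317  0.2022]
[ 0.67549419 -0.13173133  0.20224679] [ 0.67550954 -0.13174794  0.20223705]
```

>>> carry_out([
  [0, 0, -0.04, 0, 0, 0],
  [0, 0, -0.09, 0, 0, 0],
  [0, 0, -0.14, 0, 0, 0],
  [0, 0, -0.17, 0, 0, 0],
  [0, 0, -0.17, 0, 0, 0],
])

```text
clock: 16.02
tool_pos: [0.5215, -0.3611, 0.305]
orientation: [-179.8, -0.2, -72.5]
force: [0.1, -0.1, -0.7]
opening: 0.0205
gripper_force: 30.0
```

>>> carry_out([
  [-0.0758, -0.1281, -0.0174, 0, 0, 0.3657],
  [-0.0758, -0.1281, -0.0174, 0, 0, 0.3657],
  [-0.0758, -0.1281, -0.0174, 0, 0, 0.3657],
  [-0.124, -0.1981, 0.0391, 0.127, -0.6904, 0.3503],
  [-0.124, -0.1981, 0.0391, 0.127, -0.6904, 0.3503],
  [-0.124, -0.1981, 0.0391, 0.127, -0.6904, 0.3503],
  [-0.124, -0.1981, 0.0391, 0.127, -0.6904, 0.3503],
  [-0.124, -0.1981, 0.0391, 0.127, -0.6904, 0.3503],
])

```text
clock: 17.02
tool_pos: [0.6711, -0.1859, 0.2587]
orientation: [179.6, 40.2, -94.0]
force: [0.0, -0.8, -2.3]
opening: 0.0205
gripper_force: 30.0
```

>>> carry_out([
  [0, 0, 0.03, 0, 0, 0],
  [0, 0, 0.06, 0, 0, 0],
  [0, 0, 0.075, 0, 0, 0],
  [0, 0, 0.075, 0, 0, 0],
  [0, 0, 0.075, 0, 0, 0],
])

```text
clock: 17.65
tool_pos: [0.6756, -0.1353, 0.2067]
orientation: [-179.9, 39.9, -93.4]
force: [0.4, -0.7, -0.1]
opening: 0.0205
gripper_force: 30.0
```

```bash
python3 - <<'E'
from h import *
save(*K(.025))
p,r,o=meas();print(p,cmd()[0],o["orientation"],o["joint_pos"].round(1),o["opening"])
w=viewer.snapshot("wrist")[:,:,::-1];s=viewer.snapshot("scene")[:,:,::-1];t=viewer.snapshot("top")[:,:,::-1]
for n,i in(("t",t),("w",w),("s",s)):cv2.imwrite(f"pics/{n}6.png",i)
M=m2w([-.063,-.125,.093]);tip=p+r.apply([0,0,TL])
for n in("scene","top"):print(n,proj(n,[M,tip]))
print("wrist",wproj(np.array([M,tip]),p,r))
g=lambda i:cv2.convertScaleAbs(i,alpha=1.6,beta=10)
cv=np.zeros((600,800,3),np.uint8)
cv[:480,:480]=cv2.resize(g(w[140:260,260:380]),(480,480),interpolation=3)
u=proj("scene",M)[0].astype(int);print(u)
cv[:300,490:790]=cv2.resize(g(s[u[1]-40:u[1]+20,u[0]-30:u[0]+30]),(300,300),interpolation=3)
u=proj("top",M)[0].astype(int);print(u)
cv[305:595,490:780]=cv2.resize(g(t[u[1]-29:u[1]+29,u[0]-29:u[0]+29]),(290,290),interpolation=3)
cv2.imwrite("pics/m6.png",cv)
E
```

```text
[ 0.67555161 -0.13531746  0.20674069] [ 0.67531495 -0.13495705  0.20606705] [-179.89773713   39.94067286  -93.37884057] [-18.4  31.8  19.8 -38.4 -90.   19.1] 0.020463694908656068
scene [[308.0129303  274.52124814]
 [301.16527649 263.63809067]]
top [[271.15102916 167.14569994]
 [278.38630578 165.25258725]]
wrist [[321.26767571 190.2495142 ]
 [320.98828088 196.65759306]]
[308 274]
[271 167]
```

View pics/m6.png

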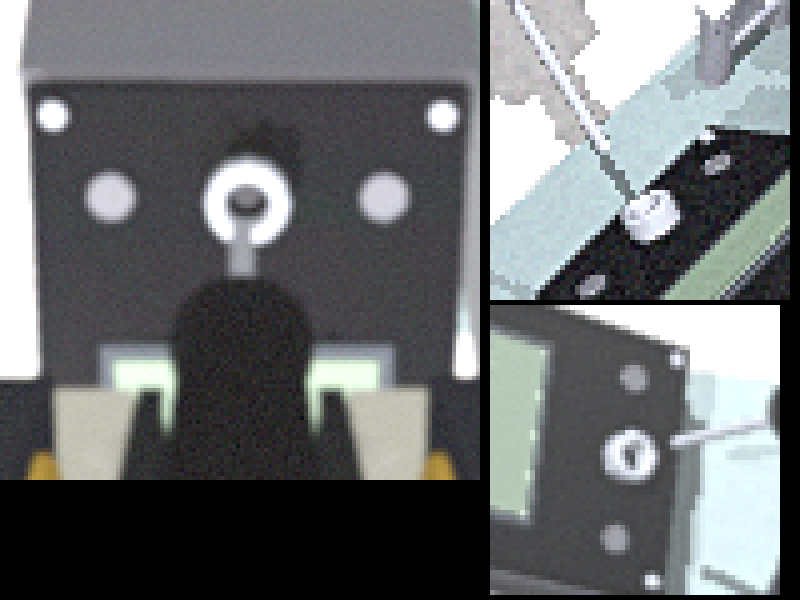

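>>> carry_out([
  [0, 0.001, 0.008, 0, 0, 0],
  [0, 0.001, 0.016, 0, 0, 0],
  [0, 0.001, 0.024, 0, 0, 0],
  [0, 0.001, 0.029, 0, 0, 0],
  [0, 0.001, 0.034, 0, 0, 0],
  [0, 0.001, 0.036, 0, 0, 0],
  [0, 0.001, 0.036, 0, 0, 0],
  [0, 0.001, 0.036, 0, 0, 0],
])

```text
clock: 18.8
tool_pos: [0.6757, -0.1118, 0.1783]
orientation: [-180.0, 40.0, -93.5]
force: [-0.8, 0.2, -0.1]
opening: 0.0202
gripper_force: 30.0
```

```bash
python3 - <<'E'
from h import *
save(*K(-.011,0,.001))
p,r,o=meas();c=cmd();print(r.inv().apply(p-c[0])*1000,"force tool",r.inv().apply(o["force"]),o["moment"])
E
```

```text
[0.11258087 0.05544095 0.10548161] force tool [-0.07671317  0.7788859   0.15430655] [-2.27542437  0.27429685  0.03362602]
```

>>> carry_out([
  [0, 0, 0.003, 0, 0, 0],
  [0, 0, 0.005, 0, 0, 0],
  [0, 0, 0.007, 0, 0, 0],
  [0, 0, 0.008, 0, 0, 0],
  [0, 0, 0.009, 0, 0, 0],
  [0, 0, 0.0095, 0, 0, 0],
  [0, 0, 0.0095, 0, 0, 0],
  [0, 0, 0.0095, 0, 0, 0],
])

```text
clock: 19.8
tool_pos: [0.676, -0.1057, 0.171]
orientation: [-180.0, 40.0, -93.5]
force: [-0.3, -2.1, 1.9]
opening: 0.0203
gripper_force: 30.0
```

```bash
python3 - <<'E'
from h import *
save(*K(-.0205,0,.001))
p,r,o=meas();c=cmd();print(r.inv().apply(p-c[0])*1000,"force tool",r.inv().apply(o["force"]),o["moment"])
w=viewer.snapshot("wrist")[:,:,::-1];cv2.imwrite("pics/w7.png",w)
E
```

```text
[0.12932371 0.10866463 0.20280055] force tool [ 0.41270674  0.1448553  -2.78507429] [-2.27321264  0.29129437  0.09378213]
```

>>> carry_out([
  [0, 0, 0.001, 0, 0, 0],
  [0, 0, 0.002, 0, 0, 0],
  [0, 0, 0.0026, 0, 0, 0],
  [0, 0, 0.0026, 0, 0, 0],
  [0, 0, 0.0026, 0, 0, 0],
  [0, 0, 0.0026, 0, 0, 0],
])

```text
clock: 20.6
tool_pos: [0.6762, -0.1046, 0.1695]
orientation: [-179.9, 40.0, -93.4]
force: [-1.5, -5.9, 6.4]
opening: 0.0202
gripper_force: 30.0
```

```bash
python3 - <<'E'
from h import *
save(*K(-.0231,0,.001))
p,r,o=meas();c=cmd();print(r.inv().apply(p-c[0])*1000,"force tool",r.inv().apply(o["force"]))
E
```

```text
[ 0.22159629 -0.03506545 -0.59861542] force tool [ 0.47492591  1.1012127  -8.70675364]
```

```bash
python3 - <<'E'
from h import *
d=json.load(open("grasp.json"));gp=np.array(d["p"]);gr=R.from_euler('xyz',[180,0,-72.55],degrees=True)
plan(K(-.005,0,.001),K(.10,0,.001))
plan(([.62,-.25,.32],R.from_euler('xyz',[180,0,-93.5],degrees=True)),(gp+[0,0,.17],gr))
plan((gp+[0,0,.04],gr))
E
```

```text
[0.0, 0.0, -0.0181, 0.0, 0.0, 0.0] n=0.3 -> [ 0.6755 -0.1156  0.1831]
[0.0, 0.0, -0.1231, 0.0, 0.0, 0.0] n=1.7 -> [ 0.6714 -0.183   0.2635]
[0.0173, 0.0473, -0.0882, 0.0002, 0.6981, 0.0005] n=3.7 -> [ 0.62 -0.25  0.32]
[0.1178, 0.1398, -0.1499, -0.1274, 0.6902, -0.3501] n=2.4 -> [ 0.5206 -0.3608  0.3026]
[0.0, 0.0, 0.1301, -0.0, 0.0, -0.0] n=2.1 -> [ 0.5206 -0.3608  0.1725]
```

>>> carry_out([
  [0, 0, -0.01, 0, 0, 0],
  [0, 0, -0.03, 0, 0, 0],
  [0, 0, -0.075, 0, 0, 0],
  [0, 0, -0.123, 0, 0, 0],
  [0, 0, -0.123, 0, 0, 0],
])

```text
clock: 21.22
tool_pos: [0.672, -0.1864, 0.267]
orientation: [-179.6, 39.8, -93.3]
force: [0.4, 0.1, -1.0]
opening: 0.0201
gripper_force: 30.0
```

>>> carry_out([
  [0.0173, 0.0473, -0.0882, 0, 0.6981, 0],
  [0.0173, 0.0473, -0.0882, 0, 0.6981, 0],
  [0.0173, 0.0473, -0.0882, 0, 0.6981, 0],
  [0.0173, 0.0473, -0.0882, 0, 0.6981, 0],
  [0.1178, 0.1398, -0.1499, -0.1274, 0.6902, -0.3501],
  [0.1178, 0.1398, -0.1499, -0.1274, 0.6902, -0.3501],
  [0.1178, 0.1398, -0.1499, -0.1274, 0.6902, -0.3501],
  [0.1178, 0.1398, -0.1499, -0.1274, 0.6902, -0.3501],
])

```text
clock: 22.22
tool_pos: [0.5191, -0.3615, 0.302]
orientation: [180.0, 0.1, -72.8]
force: [0.6, 1.3, -0.1]
opening: 0.0199
gripper_force: 30.0
```

```bash
python3 - <<'E'
from h import *
d=json.load(open("grasp.json"));gp=np.array(d["p"]);gr=R.from_euler('xyz',[180,0,-72.55],degrees=True)
import time
viewer.snapshot("top");viewer.snapshot("top")
p,r,o=meas();print(p,o["orientation"])
for n in("top","scene"):
    im=viewer.snapshot(n)[:,:,::-1];cv2.imwrite(f"pics/{n}8.png",im)
    print(n,proj(n,[p+r.apply([0,0,TL]),gp*[1,1,0]+[0,0,.085]]))
plan((gp+[0,0,.05],gr),(gp,gr),base=(p,r))
E
```

```text
[ 0.52054744 -0.36051893  0.30207637] [-1.79994609e+02  4.50912839e-02 -7.26529845e+01]
top [[441.47438619 247.75115076]
 [424.82630545 249.50799078]]
scene [[236.39955328 122.71088832]
 [240.61103541 154.76493381]]
[0.0004, 0.0001, 0.1195, -0.0001, 0.0008, -0.0018] n=1.9 -> [ 0.5206 -0.3608  0.1826]
[0.0004, 0.0001, 0.1695, -0.0001, 0.0008, -0.0018] n=0.8 -> [ 0.5205 -0.3608  0.1326]
```

>>> carry_out([
  [0, 0, 0.04, 0, 0, 0],
  [0, 0, 0.08, 0, 0, 0],
  [0, 0, 0.11, 0, 0, 0],
  [0, 0, 0.13, 0, 0, 0],
  [0, 0, 0.145, 0, 0, 0],
  [0, 0, 0.156, 0, 0, 0],
  [0, 0, 0.162, 0, 0, 0],
  [0, 0, 0.162, 0, 0, 0],
])

```text
clock: 23.42
tool_pos: [0.5205, -0.3606, 0.1402]
orientation: [180.0, 0.0, -72.5]
force: [-0.3, 0.2, -0.7]
opening: 0.0202
gripper_force: 30.0
```

```bash
python3 - <<'E'
from h import *
p,r,o=meas();print(p,o["orientation"],o["force"],o["opening"])
a=viewer.snapshot("wrist")[:,:,::-1];s=viewer.snapshot("scene")[:,:,::-1]
cv2.imwrite("pics/w9.png",a);cv2.imwrite("pics/s9.png",s)
g=lambda i:cv2.convertScaleAbs(i,alpha=1.5,beta=15)
cv=np.zeros((400,800,3),np.uint8)
cv[:,:400]=cv2.resize(g(s[110:210,205:305]),(400,400),interpolation=3)
cv[:,400:]=cv2.resize(g(a[150:270,260:380]),(400,400),interpolation=3)
cv2.imwrite("pics/m9.png",cv)
E
```

```text
[ 0.52050642 -0.36056332  0.14017215] [ 1.79993482e+02  2.00128378e-02 -7.25494046e+01] [-0.32603386  0.15778804 -0.67319887] 0.020155497472940053
```

>>> carry_out([
  [0, 0, 0.003, 0, 0, 0],
  [0, 0, 0.005, 0, 0, 0],
  [0, 0, 0.0065, 0, 0, 0],
  [0, 0, 0.0065, 0, 0, 0],
])

```text
clock: 24.02
tool_pos: [0.5203, -0.3605, 0.1335]
orientation: [180.0, 0.0, -72.6]
force: [-0.7, -0.5, 0.1]
opening: 0.02
gripper_force: 30.0
```

>>> carry_out([
  [0, 0, 0, 0, 0, 0],
  [0, 0, 0, 0, 0, 0],
  [0, 0, 0, 0, 0, 0],
  [0, 0, 0, 0, 0, 0],
  [0, 0, 0, 0, 0, 0],
], grip=0.15)

```text
clock: 24.65
tool_pos: [0.5204, -0.3606, 0.1337]
orientation: [180.0, 0.0, -72.5]
force: [0.3, 0.5, 0.5]
opening: 0.0504
gripper_force: 0.0
```

>>> carry_out([
  [0, 0, -0.02, 0, 0, 0],
  [0, 0, -0.06, 0, 0, 0],
  [0, 0, -0.12, 0, 0, 0],
  [0, 0, -0.16, 0, 0, 0],
  [0.02, 0.12, -0.16, 0, 0, 0],
  [0.02, 0.12, -0.16, 0, 0, 0],
  [0.02, 0.12, -0.16, 0, 0, 0],
])

```text
clock: 25.52
tool_pos: [0.409, -0.4169, 0.2946]
orientation: [-180.0, -0.0, -72.7]
force: [0.3, 0.4, -0.5]
opening: 0.0505
gripper_force: 0.0
```

```bash
python3 - <<'E'
from h import *
p,r,o=meas();print(p,o["force"],o["opening"],o["clock"])
t=viewer.snapshot("top")[:,:,::-1];s=viewer.snapshot("scene")[:,:,::-1];t0=cv2.imread("pics/top0.png");s0=cv2.imread("pics/scene0.png")
m=t.mean(2)
for v in(214,218,222):print(v,m[v,214:228].round().astype(int))
g=lambda i:cv2.convertScaleAbs(i,alpha=1.5,beta=15)
f=lambda i:cv2.resize(g(i),(390,290),interpolation=3)
cv=np.zeros((600,800,3),np.uint8)
cv[:290,:390]=f(t0[220:307,335:452]);cv[:290,400:790]=f(t[220:307,335:452])
cv[300:590,:390]=f(s0[110:210,205:340]);cv[300:590,400:790]=f(s[110:210,205:340])
cv2.imwrite("pics/m10.png",cv)
E
```

```text
[ 0.40897619 -0.41689266  0.2945755 ] [ 0.31055754  0.35380377 -0.54173507] 0.05046412166479179 25.525
214 [ 35  34  32  31  42 109 144 150 151 152  94  38  30  37]
218 [ 33  35  33  29  63 136 151 150 150 104  50  29  34  35]
222 [ 36  33  27  41 110 145 150 151 140  84  33  30  33  37]
```

View pics/m10.png

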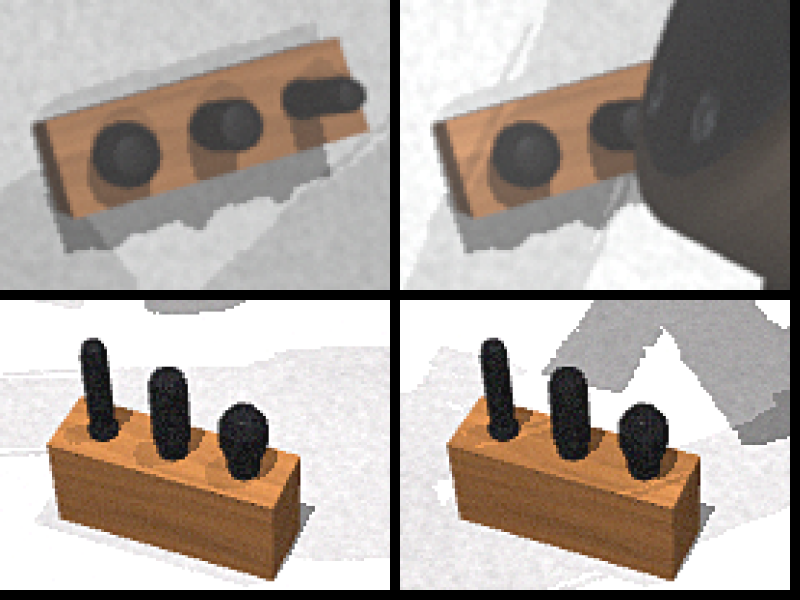

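The scene crops before and after match. The slim driver stands at crop pixel (502,435), as at the start, and the other two tools have not moved. The start mark is still at the top.

```bash
python3 -c "
from plant import workorder;print(workorder.close_job())"
```

```text
the job is handed in; nothing more can be done
None
```

I handed the job in at about 26 s of the 72 s, with no verdict returned: the start mark is at the top to about 0.01 rad by the top camera, the zero button was pushed to its stop (judged by the force rising to 8.7 N) and released, and the slim screwdriver is back upright in its hole with the other two tools unmoved; I did not re-check the cup and saucer at the end, though the arm only passed well above them.

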